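Shim the short foot of a mould board

ROBOT

A 6-joint arm with a two-finger parallel gripper is mounted at the origin on the work surface. World frame = base frame: x ahead of the robot, y to its left, z up, the work surface at z = 0. Lengths are in mm, angles in rad, forces in N, time in s.
With the tool pointing down it reaches from about 325 to 925 mm from the base axis. Payload 3.1 kg.
Tool frame: the origin (TCP) lies between the finger pads; the fingertips stand env.tip_reach ahead of it and the grasp point (between the pads) lies 11 mm behind it (env.tip_reach is the distance from the TCP to the fingertips, in mm); z points along the fingers, y is the line along which they close (so a half turn about z gives the same grasp; the last joint's range is limited). The gripper opens to 85 mm and grips with 20 to 120 N. Pads are 22 mm wide; open, the fingers measure 114 mm over their backs; the gripper's body (76 mm by 85 mm) begins 54 mm behind the grasp point. The pads swing forward as they close: fully open they stand 13 mm farther back than shut.
Start: joints at [1.206, 0.217, 1.613, -0, 1.311, -0.112], TCP at [156.303, 605.152, 239.3] pointing down, gripper open.
Joint ranges: [-2.75, 2.75], [-0.78, 2.1], [0.31, 2.55], [-1.13, 4.27], [0.13, 2.63], [-2.58, 2.58]. Speed limits (rad/s): [2.79, 2.79, 3.14, 3.14, 3.14, 3.14].

INTERFACE

Orientations are given as a unit quaternion [w, x, y, z].
In Python, from station import readout, imaging, finish_job, env gives the robot as it stands. The module is installed in compiled form; this text tells all that it offers.
- The arm moves only by the tool drive_tool, never from a script. Its arguments are lists of equal length, an entry for each row: "offset": the shift along the world's x, y, z in mm, a list of three; "yaw": the turn about the world's z in degrees. In form: {"offset": [[dx, dy, dz], ...], "yaw": [yaw, ...]}. A call has 1 to 10 rows; each row shifts and turns the commanded pose from where the row before left it; what a row does not reach is not made up. A row lasts 1/10 s, in which the tool goes at most 50 mm and 8.59 degrees, less where a joint would pass 70% of its speed; a pose out of reach is approached as far as the arm can. A call with a gripper value outside its range is refused whole. "fingers" is the opening, from -1 (shut) to 1 (fully open), so that 0 is half open, set as the call begins (left out, the last holds). The fingers move at their own pace and stop on an object; the grip force is fixed at half the most. Time passes only in rows, so rows that do not move let the fingers close. It gives the time, the measured TCP pose, the force, the opening and the grip force at its end, in the units of the state.
- readout.get_obs(): the state, without advancing time (a new reading comes with each control period).
- imaging.snapshot(name): name is "side" or "top"; returns a dict with "image" (420x560x3 uint8, red, green, blue), "fx", "fy", "cx", "cy" (pixels), "world_to_cam" (4x4, takes a point from world to camera coordinates). Camera axes: x right, y up, looking along -z (the intrinsics and any distortion apply to the point x, -y, -z); pixel columns grow to the right and rows downward; lengths in mm; the calibration is good to about 2 mm. A picture is of the moment at which its call begins. There is no depth.
- finish_job(): hands the job in; it is judged then, once.
Trained networks look in a picture, given as the dict that the camera call returned (one of the last four; its "shot" number tells which), for a name from the list of things; names that differ only in an ending like _2 or _b are one class to them, and where a whole thing is asked for, a point or a joint stands for the part that bears it (a point fixed in the world has none). Each returns a list of dicts, best first, with "confidence" (0 to 1); they miss things now and then, are a little off and sometimes report something else, mostly with a low value. They report only what shows in the picture. A call takes as long as a camera call.
- imaging.look_for(picture, name): "box" ([centre column, centre row, width, height] in pixels, round what is visible of it).
- imaging.trace(picture, name): "mask" (420x560 bool, what is visible of it) and "box" ([centre column, centre row, width, height] in pixels, round what is visible of it).
- imaging.spot_point(picture, name): "location" ([row, column] in pixels: a listed point, or the origin of a listed thing).
The state is a dict: "time": time; "joint_positions": joint angles; "dq": joint speeds; "effort": joint torques, N m; "tool_pos": TCP position; "tool_rot": TCP orientation; "wrist_force": force on the tool from outside, world axes, zero at the start; "torque": the same for the moment, N m; "finger_gap": finger opening in mm; "finger_force": force on a finger pad.
Only numpy, scipy, OpenCV 4.12 (cv2) and the standard library are available. Lean on these libraries where they do the work, as an engineer would, in place of code of your own. Each camera call takes 0.05 s, during which the arm holds its last target. There are 200 camera calls.

TASK

The board with the strapped mould rocks because its near right screw foot is short. Gently slide the shims in under that foot from the front, one on top of the other - one or two flat ones, as many as it takes, each pushed home against the wooden stop, then the tapered one, thin end first, until it bears snugly under the foot without jacking the board up. Then let go and press down firmly on that corner with the gripper to show that it no longer rocks, and leave it standing level on its shims without having shoved the board or knocked the other things about.

Things in the scene. Friction and masses are not known exactly. Their poses are not given: they have to be found in the camera images.
- board: Plywood board 240 (x) x 300 (y) x 18 mm, loose, about 3.6 kg with its mould; underside 45, top 63 mm above the bench. Origin: on the bench under its centre; x points away from the robot, y left, z up. Rubber feet 26 mm across at (94,124), (94,-124), (-94,124) mm, the short screw foot at (-94,-124). The strapped mould on it spans x -52 to 82, y -80 to 110 mm, up to 122 mm above the bench.
- corner_top (a point): On the board's bare top face straight above the screw foot, 63 mm above the bench, 26 mm in from the front and right edges: where to press. Axes as the board's. Left alone, the board rests level on its three long feet; pressing here with more than about 3 to 7 N tips it down until the screw foot meets what is below it; this point then sinks by about 0.9 of the gap still open.
- under_foot (a point): On the bench (z = 0) straight below the screw foot while the board is level; axes as the board's. The foot's steel pad is 24 x 24 mm, square to these axes, and hangs 11 to 21 mm above the bench (differs each time, not told). Shims go in along +x over this point. The board's front edge is 26 mm towards -x, the stop's face 44 mm towards +x.
- stop: Wooden strip screwed to the bench under the board, behind the screw foot: 12 (x) x 50 (y) x 16 mm high, axes as the board's. Origin at the centre of its underside; the face that the shims meet is 6 mm towards -x from it. It stops both flat shims and the tip of the tapered shim.
- shim_a: Flat bare aluminium shim 120 (its x) x 34 (its y) x 6 mm, 66 g, lying flat on the bench, x within about 0.15 of world x. Origin: centre of the underside. Pushed home, its centre is 16 mm short of (towards -x from) the foot's axis.
- shim_b: The other flat shim, the same as shim_a.
- wedge: Tapered aluminium shim 110 (x) x 34 (y) mm, 75 g, thin end away from the robot. Origin: centre of the flat underside. Thin end, 2 mm thick, at x = +55; the top rises 0.15 mm per mm to 13.2 mm at x = -20, then a level grip block with four dark grooves across to x = -55. It bears on the pad's front edge, where it must be about 3 to 10 mm thick. Once snug the push rises within a few mm; over 15 N may jack the board.
- offcut: Bystander: pink foam block 70 x 50 x 40 mm. Origin: centre of the underside.
- cup: Bystander: white plastic mixing cup, 76 mm across, 85 mm high. Origin: centre of the underside.
- driver: Bystander: screwdriver lying on the bench.
- jar: Bystander: closed grey jar, 70 mm across, 90 mm high. Origin: centre of the underside.

How it is judged (in metres and radians):
On the way, in this order (a step that is already met when the one before it is completed fails the run):
1. a flat shim lies under the screw foot (((x of shim_a in the frame of under_foot between -0.04 and 0.03 m and y of shim_a in the frame of under_foot between -0.015 and 0.015 m and height (world z) of shim_a below 0.015 m and angle between shim_a's own z axis and vertical below 0.1 rad) or (x of shim_b in the frame of under_foot between -0.04 and 0.03 m and y of shim_b in the frame of under_foot between -0.015 and 0.015 m and height (world z) of shim_b below 0.015 m and angle between shim_b's own z axis and vertical below 0.1 rad))), for 0.2 s.
2. the tapered shim bears under the foot, on the flat one or ones, let go, the board level (((x of shim_a in the frame of under_foot between -0.04 and 0.03 m and y of shim_a in the frame of under_foot between -0.015 and 0.015 m and height (world z) of shim_a below 0.015 m and angle between shim_a's own z axis and vertical below 0.1 rad) or (x of shim_b in the frame of under_foot between -0.04 and 0.03 m and y of shim_b in the frame of under_foot between -0.015 and 0.015 m and height (world z) of shim_b below 0.015 m and angle between shim_b's own z axis and vertical below 0.1 rad)) and x of wedge in the frame of under_foot between -0.06 and 0.01 m and y of wedge in the frame of under_foot between -0.015 and 0.015 m and angle between wedge's own z axis and vertical below 0.1 rad and contact force between wedge and board above 0.5 N and angle between board's own z axis and vertical below 0.015 rad and contact force between the fingers and wedge below 0.2 N), for 0.2 s.
3. the corner is pressed down with more than 8 N by the gripper and does not rock (((x of shim_a in the frame of under_foot between -0.04 and 0.03 m and y of shim_a in the frame of under_foot between -0.015 and 0.015 m and height (world z) of shim_a below 0.015 m and angle between shim_a's own z axis and vertical below 0.1 rad) or (x of shim_b in the frame of under_foot between -0.04 and 0.03 m and y of shim_b in the frame of under_foot between -0.015 and 0.015 m and height (world z) of shim_b below 0.015 m and angle between shim_b's own z axis and vertical below 0.1 rad)) and x of wedge in the frame of under_foot between -0.06 and 0.01 m and y of wedge in the frame of under_foot between -0.015 and 0.015 m and angle between wedge's own z axis and vertical below 0.1 rad and contact force between wedge and board above 0.5 N and angle between board's own z axis and vertical below 0.015 rad and contact force between the fingers and board above 8 N and horizontal distance between the grasp point and corner_top below 0.04 m), for 0.2 s.
At the end, for the whole second after the job is handed in: A flat shim lies under the screw foot (centre 40 mm short of to 30 mm past its axis, 15 mm sideways), the tapered one on top (15 mm sideways) bears on the foot with over 0.5 N; the board is at rest, within 0.015 rad of level and 12 mm of its start (((x of shim_a in the frame of under_foot between -0.04 and 0.03 m and y of shim_a in the frame of under_foot between -0.015 and 0.015 m and height (world z) of shim_a below 0.015 m and angle between shim_a's own z axis and vertical below 0.1 rad) or (x of shim_b in the frame of under_foot between -0.04 and 0.03 m and y of shim_b in the frame of under_foot between -0.015 and 0.015 m and height (world z) of shim_b below 0.015 m and angle between shim_b's own z axis and vertical below 0.1 rad)) and x of wedge in the frame of under_foot between -0.06 and 0.01 m and y of wedge in the frame of under_foot between -0.015 and 0.015 m and angle between wedge's own z axis and vertical below 0.1 rad and contact force between wedge and board above 0.5 N and angle between board's own z axis and vertical below 0.015 rad and linear speed of each of board, wedge below 0.01 m/s and distance of board from where it was at the start of the episode below 0.012 m); the robot touches nothing.
It fails at once if the board is shoved more than 12 mm (distance of board from where it was at the start of the episode above 0.012 m).
It fails at once if a shim is rammed against the stop with more than 30 N (contact force between any of shim_a, shim_b, wedge and stop above 30 N).
It fails at once if the tapered shim is driven under the foot with more than 60 N (contact force between wedge and board above 60 N).
It fails at once if the robot presses on the board with more than 80 N (contact force between the fingers and board above 80 N).
It fails at once if a bystander (foam offcut, cup, screwdriver, jar) is knocked more than 25 mm (distance of any of offcut, cup, driver, jar from where it was at the start of the episode above 0.025 m).
It also fails if it takes over 72 s, if anything falls off the work surface, if the arm or the gripper's body presses on something with over 40 N, if the wrist force passes 120 N, or if a joint passes its speed limit or range.

## Working session

There is one attempt and no reset: what is moved stays moved. The work goes in short steps, Python scripts to look and compute and a tool call to move; the robot and the scene stay as the last step left them, time stands still between calls to the robot, and variables do not carry over. Pictures are saved under pics/ and viewed, at most 10 in all, crops included, and the job is handed in when it is done.

Besides the shell and the picture viewer there is one more tool, called after ">>>" by a JSON object that holds its "fn" and its "kwargs", one argument or row to a line. drive_tool: Moves the arm, as the interface text tells. Its arguments: {"type":"object","properties":{"offset":{"type":"array","items":{"type":"array","items":{"type":"number"}}},"yaw":{"type":"array","items":{"type":"number"}},"fingers":{"type":"number"}},"required":["offset","yaw"]}

```bash
mkdir -p pics
cat > h.py <<'E'
import numpy as np, cv2
from station import readout, imaging, finish_job, env
def proj(p,P):
    P=np.atleast_2d(P); c=(p["world_to_cam"]@np.c_[P,np.ones(len(P))].T).T
    return np.c_[p["cx"]+p["fx"]*c[:,0]/-c[:,2], p["cy"]+p["fy"]*(-c[:,1])/-c[:,2]]
def ray(p,uv):
    M=np.array(p["world_to_cam"]); R=M[:3,:3]; o=-R.T@M[:3,3]
    d=R.T@np.array([(uv[0]-p["cx"])/p["fx"],-(uv[1]-p["cy"])/p["fy"],-1]); return o,d
def onz(p,uv,z):
    o,d=ray(p,uv); return o+d*(z-o[2])/d[2]
def tri(p1,u1,p2,u2):
    A=[];b=[]
    for p,u in((p1,u1),(p2,u2)):
        o,d=ray(p,u); d/=np.linalg.norm(d); Q=np.eye(3)-np.outer(d,d); A.append(Q); b.append(Q@o)
    A=np.vstack(A); b=np.hstack(b); x,r,_,_=np.linalg.lstsq(A,b,rcond=None); return x,np.linalg.norm(A@x-b)
E
python3 - <<'E'
from h import *
print(env.tip_reach, {k:v for k,v in readout.get_obs().items() if k in("tool_pos","tool_rot","finger_gap","wrist_force")})
P={}
for n in("side","top"):
    p=imaging.snapshot(n);P[n]=p; cv2.imwrite(f"pics/{n}0.png",p["image"][...,::-1]); print(n,p["shot"],p["fx"],p["cx"],p["cy"],ray(p,(280,210))[0])
    print([k for k in p])
for t in["board","corner_top","under_foot","stop","shim_a","wedge","offcut","cup","driver","jar"]:
    for n in P:
        for d in imaging.spot_point(P[n],t)[:3]: 
            r,c=d["location"]; print(t,n,round(d["confidence"],2),round(c),round(r),onz(P[n],(c,r),63 if t=="corner_top" else 0).round())
E
```

```text
8.0 {'tool_pos': array([155.98982147, 604.3891357 , 237.94950801]), 'tool_rot': array([-2.70889097e-04,  1.26035518e-01,  9.92024990e-01, -1.18048313e-03]), 'wrist_force': array([-0.79204008,  0.12945275,  0.49572088]), 'finger_gap': 85.63959077455324}
side 1 427.8306581942117 286.01280879987615 203.9302392455111 [ 517.97684139 -917.98239081  771.71131204]
['image', 'fx', 'fy', 'cx', 'cy', 'world_to_cam', 'shot']
top 2 462.1989292551281 286.41583004594247 207.20060645315556 [ 293.95360059   49.10432732 1296.90649988]
['image', 'fx', 'fy', 'cx', 'cy', 'world_to_cam', 'shot']
board side 0.72 321 213 [665. 115.   0.]
board top 0.6 274 176 [675.  97.   0.]
corner_top side 0.58 299 226 [588. -29.  63.]
corner_top top 0.84 318 199 [595. -30.  63.]
under_foot side 0.65 298 246 [588. -35.   0.]
stop side 0.57 315 246 [632. -36.   0.]
shim_a side 0.69 266 277 [ 500. -150.    0.]
shim_a side 0.55 264 350 [ 499. -363.    0.]
shim_a top 0.84 432 242 [ 499. -361.    0.]
shim_a top 0.69 362 240 [ 497. -164.    0.]
shim_a top 0.66 319 201 [605. -36.  -0.]
wedge side 0.72 259 310 [ 486. -255.    0.]
offcut side 0.89 333 290 [ 664. -199.   -0.]
offcut top 0.71 373 184 [ 663. -194.    0.]
cup side 0.74 355 346 [ 691. -359.    0.]
cup top 0.56 429 179 [ 684. -357.    0.]
driver side 0.7 353 351 [ 685. -371.    0.]
driver side 0.53 252 184 [450. 280.   0.]
driver side 0.15 302 227 [601.  49.   0.]
driver top 0.78 208 250 [451. 272.   0.]
jar side 0.78 260 162 [476. 426.   0.]
jar top 0.68 154 236 [484. 426.   0.]
jar top 0.55 275 176 [673.  93.   0.]
```

Run:
```python
from h import *
a=cv2.imread("pics/side0.png")[170:380,180:420]; b=cv2.imread("pics/top0.png")[150:290,230:470]
a=cv2.resize(a,None,fx=1.6,fy=2.6*1.6/2.6,interpolation=3); b=cv2.resize(b,(400,233),interpolation=3)
a=cv2.resize(cv2.imread("pics/side0.png")[200:380,220:400],(400,400),interpolation=3); 
o=np.zeros((400,800,3),np.uint8); o[:,:400]=a; o[:233,400:]=b; cv2.imwrite("pics/c0.png",o)
```

```text
(no output)
```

View pics/c0.png

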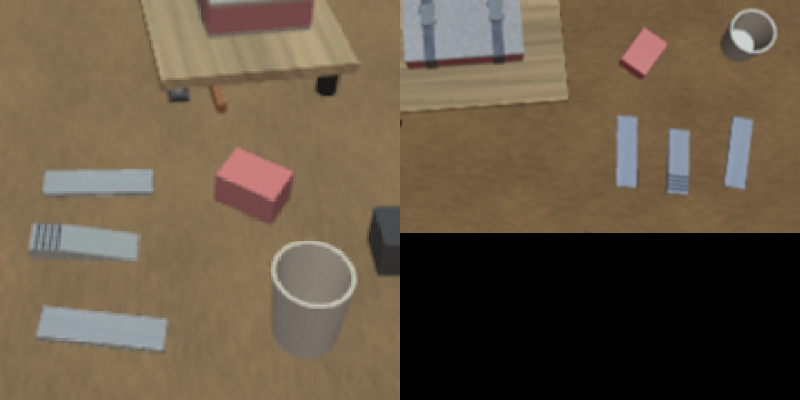

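View pics/side0.png

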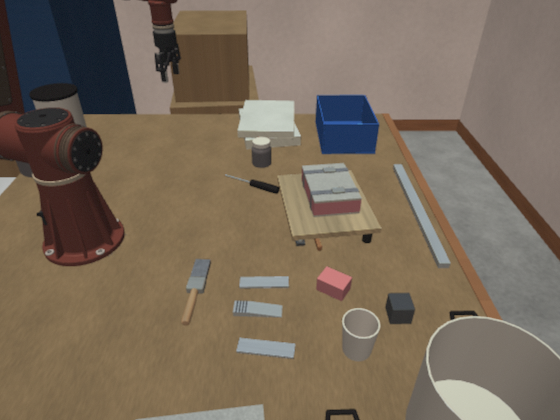

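The side view shows both flat shims at about (264,282) and (265,348), with the wedge at (258,309), grooves toward the robot. The board's near-right corner is at about (293,234), with the foot just below it at (299,240). The offcut (333,284) is clear of the path.

Run:
```python
from h import *
P={n:imaging.snapshot(n) for n in("side","top")}
for t,z in(("shim_a",6),("wedge",10),("board",63),("stop",8)):
  for n in P:
    for d in imaging.trace(P[n],t)[:4]:
        m=d["mask"].astype(np.uint8); cs,_=cv2.findContours(m,0,1)
        if not cs: continue
        c=max(cs,key=cv2.contourArea)[:,0,:]
        w=np.array([onz(P[n],q,z)[:2] for q in c],np.float32)
        h=cv2.convexHull(w)
        (cx,cy),(a,b),th=cv2.minAreaRect(h)
        ys,xs=np.nonzero(m); ce=onz(P[n],(xs.mean(),ys.mean()),z)
        # PCA axis
        pts=np.array([onz(P[n],q,z)[:2] for q in zip(xs[::max(1,len(xs)//800)],ys[::max(1,len(xs)//800)])]); e,v=np.linalg.eigh(np.cov(pts.T)); ax=v[:,1]*np.sign(v[0,1])
        print(t,n,round(d["confidence"],2),"rect",round(cx),round(cy),round(a),round(b),round(th,1),"cen",ce[:2].round(1),"axis deg",np.degrees(np.arctan2(ax[1],ax[0])).round(1))
        if t=="board": print(cv2.approxPolyDP(c,5,True)[:,0].tolist()); print(cv2.boxPoints(((cx,cy),(a,b),th)).round())
# corner via lookups
for t in("corner_top","board","under_foot","shim_a","wedge"):
    print(t,{n:[(round(d["confidence"],2),np.round(d["location"],1).tolist()) for d in imaging.spot_point(P[n],t)[:3]] for n in P})
```

```text
shim_a side 0.9 rect 497 -172 44 121 88.9 cen [ 496.1 -172.1] axis deg -1.1
shim_a side 0.67 rect 502 -361 38 121 81.3 cen [ 502.3 -361.9] axis deg -8.5
shim_a top 0.72 rect 494 -172 120 31 0.5 cen [ 493.8 -171.8] axis deg 0.4
wedge side 0.69 rect 482 -259 45 111 86.0 cen [ 479.9 -260.5] axis deg -6.9
wedge top 0.73 rect 480 -257 38 109 86.7 cen [ 479.2 -257.2] axis deg -3.5
wedge top 0.61 rect 488 245 25 102 60.5 cen [488.2 245.1] axis deg -29.1
board side 0.57 rect 669 100 243 400 6.6 cen [672.   75.2] axis deg -88.6
[[343, 163], [303, 165], [299, 174], [278, 176], [297, 245], [306, 238], [356, 233], [369, 241], [380, 231]]
[[ 526.  284.]
 [ 571. -113.]
 [ 813.  -85.]
 [ 767.  312.]]
board top 0.84 rect 667 95 247 307 6.6 cen [663.6  96.7] axis deg -87.7
[[323, 130], [219, 135], [222, 217], [328, 211]]
[[527. 233.]
 [562. -71.]
 [808. -43.]
 [772. 262.]]
stop side 0.62 rect 642 -34 15 47 6.9 cen [642.4 -34.4] axis deg -84.9
corner_top {'side': [(0.67, [225.3, 299.0]), (0.17, [247.9, 314.4])], 'top': [(0.73, [199.4, 320.6])]}
board {'side': [(0.98, [215.6, 322.2])], 'top': [(0.59, [176.2, 274.8])]}
under_foot {'side': [(0.75, [247.2, 297.7])], 'top': []}
shim_a {'side': [(0.63, [280.7, 265.3]), (0.57, [217.8, 320.7])], 'top': [(0.86, [243.7, 433.7]), (0.56, [237.9, 365.6])]}
wedge {'side': [(0.84, [311.0, 262.4])], 'top': [(0.59, [245.0, 395.9]), (0.15, [176.5, 274.6])]}
```

Run:
```python
from h import *
p=imaging.snapshot("top"); m=imaging.trace(p,"board")[0]["mask"].astype(np.uint8)
c=max(cv2.findContours(m,0,1)[0],key=cv2.contourArea)
q=cv2.approxPolyDP(c,5,True)[:,0]; W=[onz(p,u,63)[:2] for u in q]; print(np.round(W))
c=c[:,0].astype(float)
for i in range(len(q)):
    a,b=q[i].astype(float),q[(i+1)%len(q)].astype(float); L=np.linalg.norm(b-a); d=(b-a)/L
    s=(c-a)@d; t=abs((c-a)@[-d[1],d[0]]); k=c[(s>8)&(s<L-8)&(t<4)]
    w=np.array([onz(p,u,63)[:2] for u in k],np.float32); vx,vy,x0,y0=cv2.fitLine(w,cv2.DIST_HUBER,0,.01,.01).ravel()
    print(np.degrees(np.arctan2(vy,vx)).round(1),x0.round(),y0.round())
# raw edge: sample gray along front edge columns
g=cv2.cvtColor(p["image"],6).astype(float)
for cc in range(230,325,12): 
    col=np.diff(g[200:225,cc]); print(cc,200+col.argmin(),end="; ")
print()
for r in range(140,206,8):
    row=np.diff(g[r,312:336]); print(r,312+row.argmin(),end="; ")
im=cv2.resize(p["image"][120:260,200:340],(600,600),interpolation=2); cv2.imwrite("pics/t1.png",im[...,::-1])
```

```text
[[798. -36.]
 [769. 255.]
 [534. 226.]
 [566. -59.]]
-82.5 784.0 108.0
6.5 647.0 242.0
-82.9 548.0 84.0
6.5 682.0 -50.0
230 216; 242 215; 254 215; 266 214; 278 213; 290 212; 302 211; 314 210; 
140 323; 148 324; 156 325; 164 326; 172 326; 180 327; 188 328; 196 329; 204 330;
```

View pics/t1.png

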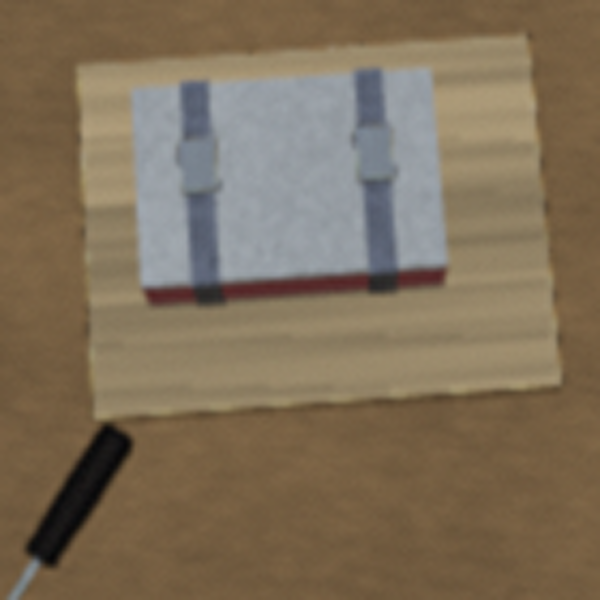

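The top crop shows the board's near-right corner at crop (560,382), which is full-image (330,209). The board yaw is about +7° and the foot is near (589,-35).

>>> {"fn": "drive_tool", "kwargs": {
  "offset": [
    [16,-43,0],
    [16,-43,0],
    [16,-43,0],
    [16,-43,0],
    [16,-43,0],
    [16,-43,0],
    [16,-43,0],
    [16,-43,0],
    [16,-43,0],
    [16,-43,0]
  ],
  "yaw": [1.5,1.5,1.5,1.5,1.5,1.5,1.5,1.5,1.5,1],
  "fingers": 0.4
}}

```text
time: 3.2
tool_pos: [316.6, 173.6, 239.7]
tool_rot: [0.001, -0.001, 1.0, 0.0]
wrist_force: [1.4, 0.8, 1.0]
finger_gap: 59.6
finger_force: 0.0
```

>>> {"fn": "drive_tool", "kwargs": {
  "offset": [
    [16,-43,0],
    [16,-43,-10],
    [16,-43,-20],
    [16,-43,-20],
    [16,-43,-20],
    [16,-43,-20],
    [18,-43,-20],
    [18,-43,-20],
    [0,0,-20],
    [0,0,-20]
  ],
  "yaw": [0,0,0,0,0,0,0,0,0,0]
}}

```text
time: 4.2
tool_pos: [448.5, -169.4, 69.4]
tool_rot: [0.0, 0.001, 1.0, -0.0]
wrist_force: [-0.1, 1.3, 1.1]
finger_gap: 60.0
finger_force: 0.0
```

Run:
```python
from h import *
o=readout.get_obs(); print(o["time"],o["tool_pos"],o["tool_rot"],o["finger_gap"],o["wrist_force"])
```

```text
4.2 [ 448.50555557 -169.3835368    69.41494364] [ 3.91680897e-04  1.21672717e-03  9.99999156e-01 -2.30981504e-04] 59.988195427248 [-0.10915381  1.33719595  1.06134441]
```

>>> {"fn": "drive_tool", "kwargs": {
  "offset": [
    [0,0,-20],
    [0,0,-20],
    [0,0,-12],
    [0,0,-8],
    [0,0,-1]
  ],
  "yaw": [0,0,0,0,0]
}}

```text
time: 4.7
tool_pos: [447.3, -167.2, 8.3]
tool_rot: [-0.001, -0.0, 1.0, 0.0]
wrist_force: [-0.9, -0.1, -0.5]
finger_gap: 60.0
finger_force: 0.0
```

>>> {"fn": "drive_tool", "kwargs": {
  "offset": [
    [0,0,0],
    [0,0,0],
    [0,0,0],
    [0,0,0],
    [0,0,0],
    [0,0,0]
  ],
  "yaw": [0,0,0,0,0,0],
  "fingers": -0.6
}}

```text
time: 5.3
tool_pos: [448.9, -168.1, 10.4]
tool_rot: [0.001, -0.0, 1.0, -0.001]
wrist_force: [-2.2, 0.6, 6.4]
finger_gap: 30.8
finger_force: 58.9
```

>>> {"fn": "drive_tool", "kwargs": {
  "offset": [
    [0,0,10],
    [0,0,20],
    [-1,25,0],
    [-1,25,0],
    [-1,25,0],
    [-2,25,0],
    [-1,16,0],
    [0,0,0]
  ],
  "yaw": [0,0,1.5,1.5,1.5,1.5,1,0]
}}

```text
time: 6.1
tool_pos: [441.0, -49.7, 39.1]
tool_rot: [-0.0, -0.063, 0.998, 0.0]
wrist_force: [0.4, -0.6, -1.8]
finger_gap: 31.2
finger_force: 59.1
```

```bash
cat > look.py <<'E'
from h import *
import sys
def look(name,sbox,tbox):
    P={n:imaging.snapshot(n) for n in("side","top")}
    o=[]
    for n,(x,y,w,h) in(("side",sbox),("top",tbox)):
        o.append(cv2.resize(P[n]["image"][y:y+h,x:x+w],(400,int(400*h/w)),interpolation=2))
    H=max(i.shape[0] for i in o); I=np.zeros((H,800,3),np.uint8)
    for k,i in enumerate(o): I[:i.shape[0],k*400:k*400+400]=i
    cv2.imwrite(f"pics/{name}.png",I[...,::-1]); return P
def axis(p,t,z):
    for d in imaging.trace(p,t)[:3]:
        ys,xs=np.nonzero(d["mask"])
        if len(xs)<10: continue
        pts=np.array([onz(p,q,z)[:2] for q in zip(xs,ys)]); v=np.linalg.eigh(np.cov(pts.T))[1][:,1]; v*=np.sign(v[0]); s=(pts-pts.mean(0))@v
        print(t,round(d["confidence"],2),pts.mean(0).round(1),np.degrees(np.arctan2(v[1],v[0])).round(1),"ext",s.min().round(),s.max().round())
E
python3 - <<'E'
from look import *
P=look("g1",(200,190,130,130),(260,170,140,110))
for n in P: print(n); axis(P[n],"shim_a",36)
o=readout.get_obs(); print(o["time"],o["tool_pos"],o["tool_rot"],o["finger_gap"],o["wrist_force"])
E
```

```text
side
shim_a 0.89 [ 502.1 -383.6] -8.9 ext -59.0 59.0
shim_a 0.69 [502.5 -47.2] 3.1 ext -47.0 46.0
top
shim_a 0.71 [ 494.6 -350.7] -9.0 ext -58.0 59.0
6.3 [442.15900945 -52.14626518  39.3082524 ] [ 4.18902048e-04 -6.08581211e-02  9.98146300e-01 -2.79524523e-04] 31.499757991686362 [-0.01015798  0.38153133 -0.77838534]
```

View pics/g1.png

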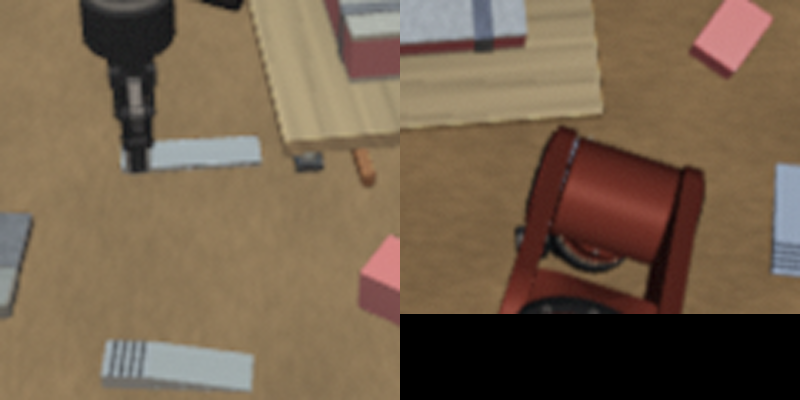

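The crop shows the shim held level by its rear end, with its tip at crop (262,150), just short of the board's front edge. The foot pad is at crop (308,160).

>>> {"fn": "drive_tool", "kwargs": {
  "offset": [
    [0,0,-15],
    [0,0,-9],
    [0,0,-3.5],
    [10,1.2,0],
    [10,1.2,0],
    [10,1.2,0],
    [10,1.2,0],
    [10,1.2,0],
    [10,1.2,0],
    [10,1.2,0]
  ],
  "yaw": [0,0,0,0,0,0,0,0,0,0]
}}

```text
time: 7.3
tool_pos: [512.7, -42.9, 11.4]
tool_rot: [0.0, -0.061, 0.998, -0.0]
wrist_force: [0.4, 0.1, 0.6]
finger_gap: 30.9
finger_force: 59.2
```

>>> {"fn": "drive_tool", "kwargs": {
  "offset": [
    [3,0.4,0],
    [3,0.4,0],
    [3,0.4,0],
    [2,0.2,0],
    [0,0,0]
  ],
  "yaw": [0,0,0,0,0]
}}

```text
time: 7.8
tool_pos: [522.8, -41.7, 11.5]
tool_rot: [0.0, -0.061, 0.998, -0.0]
wrist_force: [-0.7, -0.5, -0.9]
finger_gap: 31.0
finger_force: 59.1
```

>>> {"fn": "drive_tool", "kwargs": {
  "offset": [
    [2,0.25,0],
    [1,0.1,0],
    [0,0,0]
  ],
  "yaw": [0,0,0]
}}

```text
time: 8.1
tool_pos: [525.8, -41.3, 11.5]
tool_rot: [0.0, -0.061, 0.998, -0.0]
wrist_force: [0.2, 0.1, -0.4]
finger_gap: 31.2
finger_force: 59.1
```

>>> {"fn": "drive_tool", "kwargs": {
  "offset": [
    [1,0.1,0],
    [1,0.1,0],
    [0,0,0]
  ],
  "yaw": [0,0,0]
}}

```text
time: 8.4
tool_pos: [526.7, -41.1, 11.0]
tool_rot: [-0.001, -0.061, 0.998, 0.0]
wrist_force: [-1.7, -1.6, -0.7]
finger_gap: 31.3
finger_force: 59.2
```

>>> {"fn": "drive_tool", "kwargs": {
  "offset": [
    [1,0.1,0],
    [1,0.1,0],
    [0,0,0]
  ],
  "yaw": [0,0,0]
}}

```text
time: 8.7
tool_pos: [526.8, -40.9, 10.5]
tool_rot: [-0.003, -0.061, 0.998, 0.0]
wrist_force: [-6.7, -1.9, 2.2]
finger_gap: 31.2
finger_force: 59.6
```

>>> {"fn": "drive_tool", "kwargs": {
  "offset": [
    [-1,0,0],
    [0,0,0],
    [0,0,0],
    [0,0,5],
    [0,0,40],
    [0,0,45]
  ],
  "yaw": [0,0,0,0,0,0],
  "fingers": 0.2
}}

```text
time: 9.3
tool_pos: [527.1, -40.4, 100.8]
tool_rot: [-0.002, -0.061, 0.998, 0.001]
wrist_force: [1.1, 0.9, -0.5]
finger_gap: 51.6
finger_force: 0.0
```

>>> {"fn": "drive_tool", "kwargs": {
  "offset": [
    [26,-2,0],
    [25,-2,0],
    [0,0,0],
    [0,0,0],
    [0,0,-20],
    [0,0,0]
  ],
  "yaw": [0,0,0,0,0,0],
  "fingers": -1
}}

```text
time: 9.9
tool_pos: [575.9, -44.1, 78.4]
tool_rot: [-0.004, -0.061, 0.998, 0.001]
wrist_force: [-1.2, 0.6, -1.3]
finger_gap: -0.2
finger_force: 0.0
```

Run:
```python
from look import *
P=look("g2",(220,190,110,110),(260,170,140,110))
axis(P["side"],"shim_a",6)
o=readout.get_obs(); print(o["time"],o["tool_pos"],o["finger_gap"],o["wrist_force"])
```

```text
shim_a 0.58 [ 502.  -361.7] -8.2 ext -62.0 60.0
shim_a 0.55 [571.1 -38.5] 3.5 ext -58.0 64.0
10.05 [578.77186133 -44.70003237  81.2241487 ] -0.16069626983204463 [0.27215142 0.79107229 0.16067114]
```

View pics/g2.png

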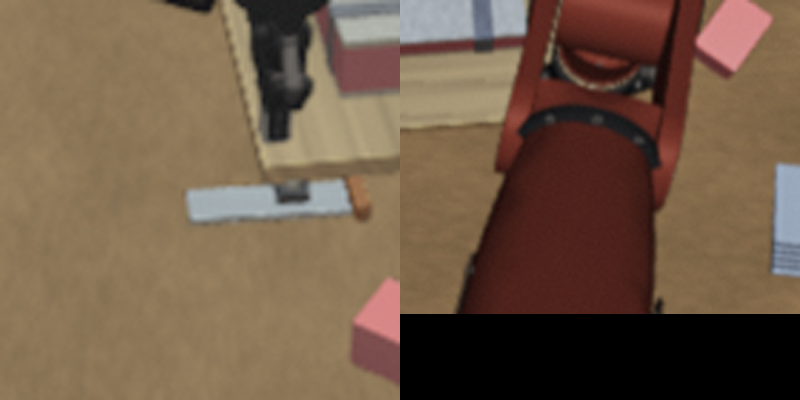

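The crop shows the flat shim under the foot (290,190), with its end against the orange stop (355,190). Next I measure the remaining gap with a light press on the corner.

>>> {"fn": "drive_tool", "kwargs": {
  "offset": [
    [0,0,-4],
    [0,0,-3],
    [0,0,-2],
    [0,0,0]
  ],
  "yaw": [0,0,0,0]
}}

```text
time: 10.45
tool_pos: [579.4, -44.8, 72.1]
tool_rot: [-0.0, -0.061, 0.998, 0.0]
wrist_force: [-0.0, 0.4, -1.2]
finger_gap: -0.1
finger_force: 0.0
```

>>> {"fn": "drive_tool", "kwargs": {
  "offset": [
    [0,0,-1],
    [0,0,-1],
    [0,0,0]
  ],
  "yaw": [0,0,0]
}}

```text
time: 10.75
tool_pos: [579.9, -44.9, 70.9]
tool_rot: [-0.0, -0.061, 0.998, -0.0]
wrist_force: [-1.8, 0.5, 4.0]
finger_gap: -0.0
finger_force: 1.6
```

>>> {"fn": "drive_tool", "kwargs": {
  "offset": [
    [0,0,-1],
    [0,0,-1],
    [0,0,0]
  ],
  "yaw": [0,0,0]
}}

```text
time: 11.05
tool_pos: [579.3, -45.5, 68.8]
tool_rot: [-0.001, -0.061, 0.998, -0.0]
wrist_force: [-3.2, -0.5, 6.5]
finger_gap: 0.1
finger_force: 2.9
```

>>> {"fn": "drive_tool", "kwargs": {
  "offset": [
    [0,0,-1],
    [0,0,-1],
    [0,0,0]
  ],
  "yaw": [0,0,0]
}}

```text
time: 11.35
tool_pos: [579.1, -45.8, 66.9]
tool_rot: [-0.001, -0.061, 0.998, -0.001]
wrist_force: [-3.6, -3.5, 6.3]
finger_gap: -0.2
finger_force: 3.1
```

>>> {"fn": "drive_tool", "kwargs": {
  "offset": [
    [0,0,-1],
    [0,0,-1],
    [0,0,0]
  ],
  "yaw": [0,0,0]
}}

```text
time: 11.65
tool_pos: [579.3, -45.9, 65.0]
tool_rot: [-0.001, -0.061, 0.998, -0.001]
wrist_force: [-3.7, -3.0, 7.2]
finger_gap: 0.5
finger_force: 3.2
```

>>> {"fn": "drive_tool", "kwargs": {
  "offset": [
    [0,0,-1],
    [0,0,-1],
    [0,0,0]
  ],
  "yaw": [0,0,0]
}}

```text
time: 11.95
tool_pos: [579.3, -46.0, 64.6]
tool_rot: [-0.001, -0.062, 0.998, -0.001]
wrist_force: [-8.0, -1.9, 14.6]
finger_gap: -0.1
finger_force: 7.3
```

>>> {"fn": "drive_tool", "kwargs": {
  "offset": [
    [0,0,-1],
    [0,0,-1],
    [0,0,0]
  ],
  "yaw": [0,0,0]
}}

```text
time: 12.25
tool_pos: [579.3, -46.0, 64.4]
tool_rot: [-0.002, -0.062, 0.998, -0.001]
wrist_force: [-12.1, -1.5, 24.0]
finger_gap: -0.2
finger_force: 12.0
```

The gap left above one flat is about 6.5–7 mm, so one flat plus the tapered shim fits. Going for the wedge.

>>> {"fn": "drive_tool", "kwargs": {
  "offset": [
    [0,0,6],
    [0,0,12],
    [0,0,25],
    [-20,-30,0],
    [-24,-36,0],
    [-24,-36,0],
    [-24,-36,0],
    [-24,-36,0],
    [-24,-34,0],
    [0,0,0]
  ],
  "yaw": [0,0,0,-2,-2,-2,-2,-2,-2,0],
  "fingers": -1
}}

```text
time: 13.25
tool_pos: [437.6, -256.4, 103.6]
tool_rot: [-0.0, 0.046, 0.999, -0.001]
wrist_force: [0.2, 0.1, 0.5]
finger_gap: -0.1
finger_force: 0.0
```

>>> {"fn": "drive_tool", "kwargs": {
  "offset": [
    [0,0,-10],
    [0,0,0]
  ],
  "yaw": [0,0],
  "fingers": 0.4
}}

```text
time: 13.45
tool_pos: [439.1, -251.4, 91.8]
tool_rot: [-0.001, 0.043, 0.999, 0.001]
wrist_force: [-1.6, 0.1, -0.4]
finger_gap: 28.4
finger_force: 0.0
```

Run:
```python
from look import *
P={n:imaging.snapshot(n) for n in("side","top")}
for n in P: print(n);axis(P[n],"wedge",8); axis(P[n],"shim_a",6); axis(P[n],"board",63)
o=readout.get_obs(); print(o["time"],o["tool_pos"],o["tool_rot"],o["finger_gap"],o["wrist_force"])
```

```text
side
wedge 0.79 [ 479.8 -258.8] -6.9 ext -53.0 58.0
shim_a 0.69 [569.7 -39. ] 2.3 ext -54.0 64.0
shim_a 0.56 [ 501.8 -361.9] -8.7 ext -60.0 60.0
shim_a 0.4 [499.9 497.6] -85.9 ext -115.0 112.0
board 0.88 [673.   81.9] -88.7 ext -223.0 183.0
top
wedge 0.71 [ 508.6 -259.6] -20.0 ext -34.0 27.0
shim_a 0.79 [541.1 -38.6] 4.4 ext -31.0 31.0
board 0.56 [664.4  96.3] -82.3 ext -153.0 152.0
13.85 [ 440.17601672 -252.50902613   93.60407332] [ 1.51646679e-04  4.29388734e-02  9.99077685e-01 -1.00917970e-04] 59.26526300332285 [ 0.12156178 -0.16982656  0.44876281]
```

>>> {"fn": "drive_tool", "kwargs": {
  "offset": [
    [0,0,-25],
    [0,0,-25],
    [0,0,-20],
    [0,-1,-8],
    [0,0,-3],
    [0,0,0]
  ],
  "yaw": [0,0,0,0,0,0]
}}

```text
time: 14.45
tool_pos: [440.1, -254.1, 12.8]
tool_rot: [0.0, 0.043, 0.999, -0.0]
wrist_force: [-0.1, 0.3, -0.0]
finger_gap: 59.7
finger_force: 0.0
```

>>> {"fn": "drive_tool", "kwargs": {
  "offset": [
    [0,0,0],
    [0,0,0],
    [0,0,0],
    [0,0,0],
    [0,0,0],
    [0,0,0]
  ],
  "yaw": [0,0,0,0,0,0],
  "fingers": -0.6
}}

```text
time: 15.05
tool_pos: [440.9, -254.8, 14.0]
tool_rot: [0.001, 0.043, 0.999, -0.001]
wrist_force: [-0.6, 1.8, 6.5]
finger_gap: 32.0
finger_force: 60.2
```

>>> {"fn": "drive_tool", "kwargs": {
  "offset": [
    [0,0,0],
    [0,0,5]
  ],
  "yaw": [0,0]
}}

```text
time: 15.25
tool_pos: [439.6, -253.8, 17.6]
tool_rot: [-0.0, 0.043, 0.999, 0.0]
wrist_force: [0.1, -0.3, -0.7]
finger_gap: 31.8
finger_force: 59.5
```

>>> {"fn": "drive_tool", "kwargs": {
  "offset": [
    [0,0,25],
    [2,30,0],
    [2,35,0],
    [2,35,0],
    [2,35,0],
    [2,35,0],
    [4,32,0],
    [0,0,0],
    [0,0,0]
  ],
  "yaw": [0,2,2,2,2,2,2,0,0]
}}

```text
time: 16.15
tool_pos: [453.4, -51.4, 42.4]
tool_rot: [-0.0, -0.062, 0.998, -0.0]
wrist_force: [0.6, -0.3, -1.5]
finger_gap: 31.6
finger_force: 59.8
```

Run:
```python
from look import *
P=look("g3",(210,190,120,120),(260,170,140,110))
for n in P: axis(P[n],"wedge",38)
o=readout.get_obs(); print(o["time"],o["tool_pos"],o["tool_rot"],o["finger_gap"],o["wrist_force"])
```

```text
wedge 0.66 [504.5 -49.1] 3.7 ext -63.0 46.0
16.35 [453.77828135 -52.86921818  42.50727845] [ 4.15503207e-05 -6.03833160e-02  9.98175255e-01 -1.20452694e-04] 32.29671449155719 [ 0.24420431  0.23075089 -0.80225548]
```

View pics/g3.png

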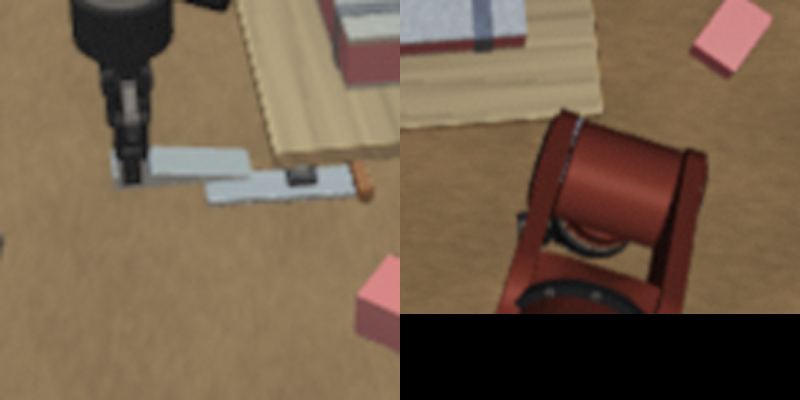

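The crop shows the wedge held level, tip (248,165) over the seated flat shim and in line with the foot (302,172).

>>> {"fn": "drive_tool", "kwargs": {
  "offset": [
    [0,0,-12],
    [0,0,-6],
    [0,0,-3.5],
    [8,1,0],
    [8,1,0],
    [8,1,0],
    [8,1,0],
    [6,0.8,0],
    [4,0.5,0],
    [0,0,-0.5]
  ],
  "yaw": [0,0,0,0,0,0,0,0,0,0]
}}

```text
time: 17.35
tool_pos: [496.6, -46.6, 20.7]
tool_rot: [0.0, -0.061, 0.998, -0.0]
wrist_force: [0.5, 0.2, -2.0]
finger_gap: 31.9
finger_force: 59.8
```

>>> {"fn": "drive_tool", "kwargs": {
  "offset": [
    [4,0.5,0],
    [4,0.5,0],
    [2,0.25,0],
    [0,0,0]
  ],
  "yaw": [0,0,0,0]
}}

```text
time: 17.75
tool_pos: [506.1, -45.4, 20.6]
tool_rot: [0.0, -0.061, 0.998, -0.0]
wrist_force: [-0.7, -0.2, -0.2]
finger_gap: 31.8
finger_force: 59.8
```

>>> {"fn": "drive_tool", "kwargs": {
  "offset": [
    [0,0,-0.7],
    [2,0.25,0],
    [0,0,0]
  ],
  "yaw": [0,0,0]
}}

```text
time: 18.05
tool_pos: [507.9, -45.2, 20.0]
tool_rot: [0.0, -0.061, 0.998, -0.0]
wrist_force: [-2.0, -1.0, 2.6]
finger_gap: 31.9
finger_force: 60.2
```

>>> {"fn": "drive_tool", "kwargs": {
  "offset": [
    [0,0,-0.7],
    [1,0.1,0],
    [0,0,0]
  ],
  "yaw": [0,0,0]
}}

```text
time: 18.35
tool_pos: [508.0, -45.2, 19.9]
tool_rot: [-0.001, -0.061, 0.998, -0.0]
wrist_force: [-5.2, -0.9, 10.1]
finger_gap: 32.0
finger_force: 61.0
```

>>> {"fn": "drive_tool", "kwargs": {
  "offset": [
    [0,0,0.7],
    [1,0.1,0],
    [1,0.1,0],
    [0,0,0]
  ],
  "yaw": [0,0,0,0]
}}

```text
time: 18.75
tool_pos: [510.6, -44.9, 20.0]
tool_rot: [-0.0, -0.061, 0.998, -0.0]
wrist_force: [-3.1, -0.3, 5.0]
finger_gap: 31.6
finger_force: 60.5
```

>>> {"fn": "drive_tool", "kwargs": {
  "offset": [
    [1,0.1,0],
    [1,0.1,0],
    [0,0,0]
  ],
  "yaw": [0,0,0]
}}

```text
time: 19.05
tool_pos: [511.9, -44.7, 20.0]
tool_rot: [-0.001, -0.061, 0.998, -0.0]
wrist_force: [-5.3, -1.4, 7.2]
finger_gap: 31.9
finger_force: 60.7
```

>>> {"fn": "drive_tool", "kwargs": {
  "offset": [
    [1,0.1,0.4],
    [1,0.1,0],
    [0,0,0]
  ],
  "yaw": [0,0,0]
}}

```text
time: 19.35
tool_pos: [512.4, -44.6, 20.0]
tool_rot: [-0.003, -0.062, 0.998, 0.0]
wrist_force: [-7.8, -0.5, 8.9]
finger_gap: 31.5
finger_force: 60.9
```

>>> {"fn": "drive_tool", "kwargs": {
  "offset": [
    [1,0.1,0],
    [1,0.1,0],
    [0,0,0]
  ],
  "yaw": [0,0,0]
}}

```text
time: 19.65
tool_pos: [512.8, -44.5, 20.0]
tool_rot: [-0.005, -0.062, 0.998, 0.0]
wrist_force: [-11.3, -3.0, 12.8]
finger_gap: 31.5
finger_force: 61.3
```

>>> {"fn": "drive_tool", "kwargs": {
  "offset": [
    [0,0,1],
    [1,0.1,0],
    [0,0,0]
  ],
  "yaw": [0,0,0]
}}

```text
time: 19.95
tool_pos: [513.2, -44.3, 20.0]
tool_rot: [-0.005, -0.062, 0.998, 0.0]
wrist_force: [-10.2, -3.8, 8.4]
finger_gap: 31.7
finger_force: 60.8
```

>>> {"fn": "drive_tool", "kwargs": {
  "offset": [
    [1,0.1,0.4],
    [0,0,0]
  ],
  "yaw": [0,0]
}}

```text
time: 20.15
tool_pos: [513.4, -44.2, 20.0]
tool_rot: [-0.006, -0.062, 0.998, 0.0]
wrist_force: [-11.3, -4.1, 8.1]
finger_gap: 32.0
finger_force: 60.7
```

>>> {"fn": "drive_tool", "kwargs": {
  "offset": [
    [0,0,0],
    [0,0,0],
    [0,0,0],
    [0,0,0],
    [0,0,0]
  ],
  "yaw": [0,0,0,0,0],
  "fingers": 0.2
}}

```text
time: 20.65
tool_pos: [519.2, -44.0, 21.7]
tool_rot: [0.0, -0.061, 0.998, -0.0]
wrist_force: [-0.8, 1.0, -0.3]
finger_gap: 51.4
finger_force: 0.0
```

>>> {"fn": "drive_tool", "kwargs": {
  "offset": [
    [0,0,5],
    [0,0,30],
    [0,0,45],
    [24,0,0],
    [26,0,0],
    [10,0,0],
    [0,0,0]
  ],
  "yaw": [0,0,0,0,0,0,0]
}}

```text
time: 21.35
tool_pos: [579.7, -44.1, 101.8]
tool_rot: [0.0, -0.061, 0.998, -0.0]
wrist_force: [-0.3, -0.4, 0.3]
finger_gap: 51.1
finger_force: 0.0
```

>>> {"fn": "drive_tool", "kwargs": {
  "offset": [
    [0,0,0],
    [0,0,0],
    [0,0,-15],
    [0,0,0]
  ],
  "yaw": [0,0,0,0],
  "fingers": -1
}}

```text
time: 21.75
tool_pos: [575.9, -43.6, 83.6]
tool_rot: [-0.003, -0.061, 0.998, 0.001]
wrist_force: [-0.7, 0.3, -0.3]
finger_gap: 0.1
finger_force: 0.0
```

Run:
```python
from look import *
P=look("g4",(240,200,90,90),(260,170,140,110))
for n in P: axis(P[n],"wedge",13); axis(P[n],"shim_a",6)
o=readout.get_obs(); print(o["time"],o["tool_pos"],o["tool_rot"],o["finger_gap"],o["wrist_force"])
```

```text
wedge 0.64 [542.4 -39.7] -2.7 ext -44.0 68.0
wedge 0.23 [702.8 137.5] 82.1 ext -197.0 260.0
shim_a 0.71 [ 502.2 -362.3] -8.6 ext -60.0 60.0
shim_a 0.57 [702.1 148.5] 82.3 ext -200.0 269.0
shim_a 0.42 [613.6 -37.7] 18.6 ext -91.0 24.0
wedge 0.31 [685.6 123.5] -47.7 ext -177.0 214.0
shim_a 0.86 [ 499.6 -360.8] -9.3 ext -60.0 61.0
22.05 [578.97130771 -44.03710244  86.83521699] [ 2.80982992e-04 -6.11909994e-02  9.98126033e-01 -6.75561950e-05] 0.019488242479109415 [-0.42913634  0.16394488 -0.36249975]
```

View pics/g4.png

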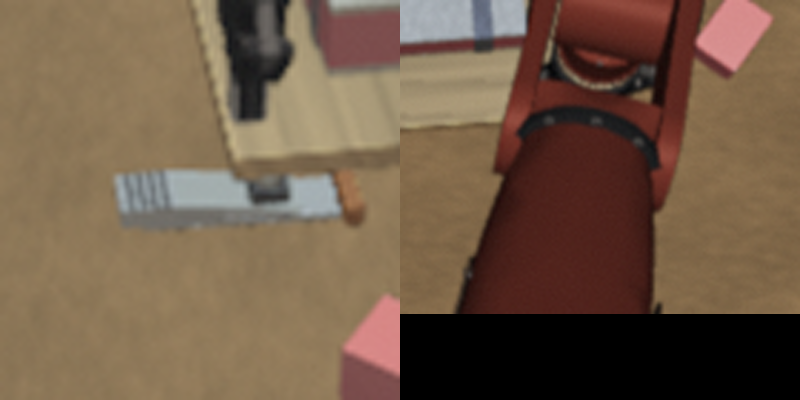

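The crop shows the wedge on top of the flat shim, bearing under the foot (268,188), with its tip short of the stop. Now the press test.

>>> {"fn": "drive_tool", "kwargs": {
  "offset": [
    [0,0,-8],
    [0,0,-5],
    [0,0,-2],
    [0,0,0]
  ],
  "yaw": [0,0,0,0]
}}

```text
time: 22.45
tool_pos: [578.5, -43.9, 71.2]
tool_rot: [-0.0, -0.061, 0.998, 0.0]
wrist_force: [0.3, -0.2, 0.9]
finger_gap: -0.0
finger_force: 0.0
```

>>> {"fn": "drive_tool", "kwargs": {
  "offset": [
    [0,0,-1],
    [0,0,0]
  ],
  "yaw": [0,0]
}}

```text
time: 22.65
tool_pos: [578.7, -44.0, 71.1]
tool_rot: [-0.0, -0.061, 0.998, 0.0]
wrist_force: [-2.2, 0.8, 4.4]
finger_gap: 0.0
finger_force: 2.2
```

>>> {"fn": "drive_tool", "kwargs": {
  "offset": [
    [0,0,-1],
    [0,0,0]
  ],
  "yaw": [0,0]
}}

```text
time: 22.85
tool_pos: [578.7, -44.0, 71.0]
tool_rot: [-0.0, -0.061, 0.998, 0.0]
wrist_force: [-4.6, 0.7, 8.6]
finger_gap: 0.0
finger_force: 4.8
```

>>> {"fn": "drive_tool", "kwargs": {
  "offset": [
    [0,0,-1],
    [0,0,0]
  ],
  "yaw": [0,0]
}}

```text
time: 23.05
tool_pos: [578.8, -44.0, 71.0]
tool_rot: [-0.001, -0.061, 0.998, 0.0]
wrist_force: [-6.3, 1.4, 14.5]
finger_gap: 0.3
finger_force: 7.2
```

>>> {"fn": "drive_tool", "kwargs": {
  "offset": [
    [0,0,-1],
    [0,0,0],
    [0,0,0]
  ],
  "yaw": [0,0,0]
}}

```text
time: 23.35
tool_pos: [578.8, -44.1, 70.9]
tool_rot: [-0.001, -0.061, 0.998, 0.0]
wrist_force: [-9.2, 1.6, 18.9]
finger_gap: -0.1
finger_force: 9.4
```

The corner is rigid: less than 0.3 mm of movement at 19 N. I lift off and check that the wedge is snug with a light push on its rear end.

>>> {"fn": "drive_tool", "kwargs": {
  "offset": [
    [0,0,0],
    [0,0,4],
    [0,0,30],
    [-35,-1.5,0],
    [-35,-1.5,0],
    [-33,-2,0],
    [0,0,-30],
    [0,0,-30],
    [0,0,-22],
    [0,0,0]
  ],
  "yaw": [0,0,0,0,0,0,0,0,0,0]
}}

```text
time: 24.35
tool_pos: [472.2, -48.2, 16.3]
tool_rot: [-0.004, -0.061, 0.998, 0.001]
wrist_force: [-0.2, -0.3, -0.1]
finger_gap: 0.3
finger_force: 0.0
```

>>> {"fn": "drive_tool", "kwargs": {
  "offset": [
    [4,0.5,0],
    [4,0.5,0],
    [3,0.4,0],
    [0,0,0]
  ],
  "yaw": [0,0,0,0]
}}

```text
time: 24.75
tool_pos: [488.3, -47.8, 20.7]
tool_rot: [0.001, -0.061, 0.998, -0.0]
wrist_force: [-0.3, 0.2, -0.1]
finger_gap: 0.2
finger_force: 0.0
```

>>> {"fn": "drive_tool", "kwargs": {
  "offset": [
    [1,0.1,0],
    [1,0.1,0],
    [0,0,0]
  ],
  "yaw": [0,0,0]
}}

```text
time: 25.05
tool_pos: [488.5, -47.4, 19.6]
tool_rot: [-0.0, -0.061, 0.998, 0.0]
wrist_force: [-0.5, -0.7, 0.5]
finger_gap: -0.3
finger_force: 0.7
```

>>> {"fn": "drive_tool", "kwargs": {
  "offset": [
    [1,0.1,0],
    [1,0.1,0],
    [0,0,0]
  ],
  "yaw": [0,0,0]
}}

```text
time: 25.35
tool_pos: [488.5, -47.2, 19.0]
tool_rot: [-0.003, -0.061, 0.998, 0.0]
wrist_force: [-5.9, -0.8, 4.4]
finger_gap: -0.2
finger_force: 3.1
```

>>> {"fn": "drive_tool", "kwargs": {
  "offset": [
    [1,0.1,0.3],
    [0,0,0]
  ],
  "yaw": [0,0]
}}

```text
time: 25.55
tool_pos: [488.6, -47.1, 19.1]
tool_rot: [-0.004, -0.062, 0.998, 0.0]
wrist_force: [-8.0, -2.1, 5.8]
finger_gap: 0.1
finger_force: 3.9
```

>>> {"fn": "drive_tool", "kwargs": {
  "offset": [
    [-5,-0.6,0],
    [-15,-2,0],
    [0,0,30],
    [0,0,50],
    [25,1,20],
    [40,2,0],
    [35,0,0],
    [0,0,-10],
    [0,0,0]
  ],
  "yaw": [0,0,0,0,0,0,0,0,0]
}}

```text
time: 26.45
tool_pos: [571.1, -46.3, 108.3]
tool_rot: [-0.001, -0.061, 0.998, 0.0]
wrist_force: [-1.2, -0.5, -1.4]
finger_gap: 0.3
finger_force: 0.0
```

>>> {"fn": "drive_tool", "kwargs": {
  "offset": [
    [6,0,-10],
    [0,0,-13],
    [0,0,-8],
    [0,0,-4],
    [0,0,0]
  ],
  "yaw": [0,0,0,0,0]
}}

```text
time: 26.95
tool_pos: [576.5, -46.5, 73.6]
tool_rot: [-0.001, -0.061, 0.998, 0.0]
wrist_force: [-0.3, 0.1, -0.3]
finger_gap: -0.0
finger_force: 0.0
```

>>> {"fn": "drive_tool", "kwargs": {
  "offset": [
    [0,0,-1],
    [0,0,-1],
    [0,0,-1],
    [0,0,-1],
    [0,0,0]
  ],
  "yaw": [0,0,0,0,0]
}}

```text
time: 27.45
tool_pos: [578.0, -46.8, 71.1]
tool_rot: [0.0, -0.061, 0.998, -0.0]
wrist_force: [0.7, 0.3, 1.4]
finger_gap: -0.1
finger_force: 0.5
```

>>> {"fn": "drive_tool", "kwargs": {
  "offset": [
    [0,0,-1],
    [0,0,-1],
    [0,0,-1],
    [0,0,-1],
    [0,0,0],
    [0,0,0],
    [0,0,0]
  ],
  "yaw": [0,0,0,0,0,0,0]
}}

```text
time: 28.15
tool_pos: [578.0, -46.8, 70.9]
tool_rot: [-0.001, -0.061, 0.998, -0.0]
wrist_force: [-8.2, 1.4, 20.7]
finger_gap: -0.2
finger_force: 10.0
```

>>> {"fn": "drive_tool", "kwargs": {
  "offset": [
    [0,0,3],
    [0,0,5],
    [0,0,30],
    [-10,0,40],
    [0,0,30],
    [0,0,0],
    [0,0,0]
  ],
  "yaw": [0,0,0,0,0,0,0]
}}

```text
time: 28.85
tool_pos: [568.2, -46.8, 175.6]
tool_rot: [0.001, -0.061, 0.998, -0.0]
wrist_force: [0.1, -0.3, -0.8]
finger_gap: -0.4
finger_force: 0.0
```

Run:
```python
from look import *
P=look("g5",(200,160,190,190),(260,170,140,110))
axis(P["side"],"wedge",13)
axis(P["top"],"board",63)
```

```text
wedge 0.92 [544.9 -40. ] -4.1 ext -44.0 63.0
board 0.69 [668.3 122.8] -44.7 ext -168.0 206.0
```

View pics/g5.png

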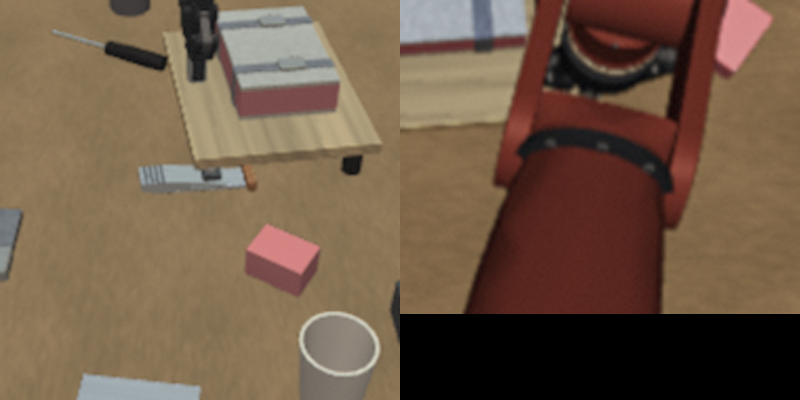

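The crop shows the board level on its stack at (200,178), the robot clear of everything, and the bystanders in place.

```bash
python3 -c "
from station import finish_job; print(finish_job())"
```

```text
the job is handed in; nothing more can be done
None
```

I handed the job in, with no verdict returned: one flat shim is home against the stop and the tapered shim is snug under the foot (it held against an 8 N push). The corner moved under 0.3 mm when pressed with about 20 N, and the final picture showed the board level and nothing knocked about.

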